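# Refit the stainer's drive hub and hold its snap cover down

### The job

Put the slide stainer's drive hub back together: thread the wide ring down the post until it is fully home on the seat, then the narrow ring fully home on top of it, then press the knobbed cover onto the post until it snaps over the catches (the push suddenly gets easier) and is down on the narrow ring. Keep pressing the cover down, with about 8 N so that the sprung seat stays squeezed by a millimetre or more, and finish like that, still pressing. Leave the other things on the bench where they are.

Things in the scene. Friction and masses are not known exactly. Their poses are not given: they have to be found in the camera images.
- hub: the drive unit, fixed to the bench: white housing 120 x 120 mm, 45 mm high, turned somehow, with an upright steel post in the middle of its top. Origin: on the bench under the post's axis, z up. Heights of all hub points are from this origin. Fully home, the undersides (origins) of the parts lie at: wide ring 53 mm, narrow ring 73 mm, cover 89 mm, all centred on the post
- seat_top (a point): on the post's axis, 53 mm up (fixed point): the level of the top of the sprung black seat ring, 66 mm across, that carries the wide ring. The post is 30 mm across up to 78 mm, tapers to 25 mm at 82 mm, then a neck 20 mm across goes up to 105 mm, tapering to 12 mm at the tip
- catches (a point): on the post's axis, 100 mm up: centre of the four brass ball catches, 12 mm balls that stand 5 mm out of the neck (30 mm across all) and spring inwards under the cover's lip; rings pass over them. The lip meets them with the cover's underside 106 mm up; the push rises to 8 to 16 N near 102 mm, drops to nothing by 97 mm (the catches then pull it down), and it lies on the narrow ring at 89 mm
- post_tip (a point): the top of the post, on its axis, 111 mm up
- seat (a joint): how far the sprung seat under the rings is pressed down, m: 0 at rest, 0.004 at its bottom stop. It starts to give at about 6.5 N (weight of the parts on it, 2 to 4 N, included) and then takes 2.5 N per mm; rings and cover move down with it
- bush: the wide ring: steel-coloured metal, 58 mm across, bore 33 mm, 20 mm high, 0.07 to 0.14 kg, lying flat on the bench. Origin: centre of its underside, z along the bore
- collar: the narrow ring: steel-coloured metal, 46 mm across, bore 33 mm, 16 mm high, 0.035 to 0.07 kg, lying flat on the bench. Origin: centre of its underside, z along the bore
- cover: the snap cover: grey plastic, standing upright on the bench, open below. From its origin (centre of the underside) up: a rim 62 mm across, 4 mm thick, with a 24 mm opening (the snap lip); a body 52 mm across up to 34 mm (33 mm bore up to 30 mm); a solid round knob 26 mm across from 34 to 58 mm. 0.06 to 0.13 kg. It may be pushed by the knob or on top
- cover_knob (a point): centre of the top of the cover's knob, 58 mm above the cover's underside
- jar: amber glass jar with a white lid, 44 mm across, 55 mm high. A bystander; origin at its underside
- slide_box: closed slide box, 60 x 85 x 30 mm. A bystander; origin at its underside
- cassette: tissue cassette, 28 x 40 x 10 mm. A bystander; origin at its underside
- screwdriver: screwdriver, 150 mm long, lying. A bystander; origin at its underside
- brush: small brush, 160 mm long, lying. A bystander; origin at its underside
- dish: small round open cup, 60 mm across, 35 mm high. A bystander; origin at its underside
- block: wax block, 35 x 28 x 18 mm. A bystander; origin at its underside
Mind the look-alikes: they are no part of the job. Leave any green look-alike of the collar alone.

How it is judged:
By the outcome, as a careful person would: the job done as asked, in the order asked, and still so for the second after the job is handed in, while the arm keeps its last pose, push and grip.
It also fails if it takes over 70 s, if anything falls off the work surface, if the arm or the gripper's body presses on something with over 40 N, if the wrist force passes 120 N, or if a joint passes its speed limit or range.

### The arm

A 6-joint arm with a two-finger parallel gripper is mounted at the origin on the work surface. World frame = base frame: x ahead of the robot, y to its left, z up, the work surface at z = 0. Lengths are in m, angles in rad, forces in N, time in s.
With the tool pointing down it reaches from about 0.3 to 0.75 m from the base axis. Payload 8.5 kg.
Tool frame: the origin (TCP) lies midway between the tips of the shut fingers; the grasp point (between the pads) lies 19 mm behind it; z points along the fingers, y is the direction in which the jaws open and shut (so a half turn about z gives the same grasp; the last joint's range is limited). The gripper opens to 88 mm and grips with 3 to 60 N. Pads are 18 mm wide; open, the fingers measure 123 mm over their backs; the gripper's body (75 mm by 187 mm) begins 45 mm behind the grasp point.
Start: joints at [0.991, 0.381, 1.297, -0, 1.464, -0.215], TCP at [0.196, 0.514, 0.239] pointing down, gripper open.
Joint ranges: [-3.11, 3.11], [-0.89, 2.33], [0.22, 2.48], [-1.42, 4.56], [0.17, 2.85], [-2.88, 2.88]. Speed limits (rad/s): [2.39, 2.39, 3.14, 3.14, 3.14, 3.14].

### API

Orientations are given as a unit quaternion [w, x, y, z].
In Python, from cell import robot, imaging, workorder gives the robot as it stands.
- The arm moves only by the tool send_rows, never from a script. Its argument "motion" is a list of rows, each an object with "offset": the shift along the tool's x, y, z in mm, a list of three; "angular": the turn, a rotation vector about the tool's x, y, z in degrees, a list of three; "hand": the closure, from 0 (fully open) to 1 (shut). A call has 1 to 20 rows; each row shifts and turns the commanded pose from where the row before left it, along the tool's axes as they then stand; what a row does not reach is not made up. A row lasts 1/12 s, in which the tool goes at most 41.7 mm and 7.16 degrees, less where a joint would pass 70% of its speed; a pose out of reach is approached as far as the arm can. A call is refused whole if a number of a shift passes 41.7 or a number of a turn 7.16, either way. A call with a gripper value outside its range is refused whole. The fingers move at their own pace and stop on an object; "squeeze" is the grip in N (left out, the last holds). Time passes only in rows, so rows that do not move let the fingers close. It gives the time, the measured TCP pose, the force and the opening at its end, in the units of the state.
- robot.get_state(): the state, without advancing time (a new reading comes with each control period).
- imaging.read_camera(name): name is "side" or "top" or "wrist"; returns (picture, depth): 480x640x3 uint8, red, green, blue; 480x640 float32, m along the optical axis (not along the pixel's ray), 0 where there is no reading.
- imaging.calibration(name): a dict with "intrinsics" (3x3 intrinsics, pixels), "D" ([k1, k2, p1, p2, k3] as OpenCV has them; the pictures are not rectified), "rvec" (rotation vector, rad) and "tvec" (3), from world to camera coordinates, as OpenCV has them. Camera axes: x right, y down, z forward; pixel columns grow to the right and rows downward; lengths in m; the calibration is good to about 2 mm. A picture is of the moment at which its call begins: read the wrist's pose just before it. calibration takes no time and is no camera call; for the wrist camera it gives the pose at the moment of the call.
- workorder.job_done(): hands the job in, once; it reports no verdict.
The state is a dict: "t": time; "joints": joint angles; "joint_vel": joint speeds; "tau": joint torques, N m; "tool_pos": TCP position; "tool_rot": TCP orientation; "contact_force": force on the tool from outside, world axes, zero at the start; "moment": the same for the moment, N m; "grip_width": opening from 0.0 (shut) to 1.0 (fully open).
Only numpy, scipy, OpenCV 4.12 (cv2) and the standard library are available. Lean on these libraries where they do the work, as an engineer would, in place of code of your own. Each camera call takes 0.05 s, during which the arm holds its last target. There are 200 camera calls.

## Working session

There is one attempt and no reset: what is moved stays moved. The work goes in short steps, Python scripts to look and compute and a tool call to move; the robot and the scene stay as the last step left them, time stands still between calls to the robot, and variables do not carry over. Pictures are saved under pics/ and viewed, about 8 in all and at most 12, crops included, and the job is handed in when it is done.

Besides the shell and the picture viewer there is one more tool, called after "Emit:" as name(argument=value, ...) on one line, values as JSON. send_rows: Moves the arm, as the interface text tells. Its arguments: {"type":"object","properties":{"motion":{"type":"array","items":{"type":"object","properties":{"offset":{"type":"array","items":{"type":"number"}},"angular":{"type":"array","items":{"type":"number"}},"hand":{"type":"number"}}}},"squeeze":{"type":"number"}},"required":["motion"]}

```bash
mkdir -p pics; ls; cat > h.py <<'E'
import numpy as np, cv2
from cell import robot, imaging, workorder
def cam(n):
    c=imaging.calibration(n); im,d=imaging.read_camera(n); return im,d,c
def ray(c,uv):
    K=np.array(c["intrinsics"],float);D=np.array(c["D"],float)
    R=cv2.Rodrigues(np.array(c["rvec"],float))[0];t=np.array(c["tvec"],float).ravel()
    p=cv2.undistortPoints(np.array(uv,float).reshape(-1,1,2),K,D).reshape(-1,2)
    d=np.c_[p,np.ones(len(p))]@R
    return -R.T@t,d
def onplane(c,uv,z):
    o,d=ray(c,uv); return o+d*((z-o[2])/d[:,2])[:,None]
def pts(c,dep):
    # world points of the full depth image
    v,u=np.mgrid[0:dep.shape[0],0:dep.shape[1]]
    o,d=ray(c,np.c_[u.ravel(),v.ravel()])
    return (o+d*dep.reshape(-1,1)).reshape(*dep.shape,3)
E
python3 - <<'E'
from h import *
for n in("top","side"):
    im,d,c=cam(n); cv2.imwrite(f"pics/{n}1.png",im[:,:,::-1]); np.savez(f"{n}1.npz",im=im,d=d)
    print(n,ray(c,[[320,240]]))
s=robot.get_state();print(s)
E
```

```text
pics
top (array([ 0.49511935, -0.00856834,  1.12944558]), array([[ 0.0743993 ,  0.0131421 , -0.99720378]]))
side (array([ 0.21675242, -0.50116741,  0.80272516]), array([[ 0.3754196 ,  0.4938046 , -0.78442239]]))
{'t': 0.1, 'joints': array([ 9.90696671e-01,  3.81140896e-01,  1.29811841e+00,  3.88496501e-05,
        1.46359073e+00, -2.15317109e-01]), 'joint_vel': array([ 1.69544120e-06, -1.42279824e-03, -2.87783405e-03,  1.12937642e-03,
        2.24446796e-04, -9.02050141e-04]), 'tau': array([ 3.55949938e-03, -4.38656187e+01, -2.24912238e+01,  7.14962580e-02,
        3.41762777e-02, -9.11554889e-05]), 'tool_pos': array([0.19608303, 0.5136131 , 0.23821537]), 'tool_rot': array([-2.61300679e-04,  1.81383719e-01,  9.83412198e-01, -5.72142115e-04]), 'contact_force': array([-0.64330264, -0.40369636, -0.6632365 ]), 'moment': array([-0.05757251,  0.03005029, -0.00637438]), 'grip_width': 0.9991317693315468}
```

View pics/top1.png

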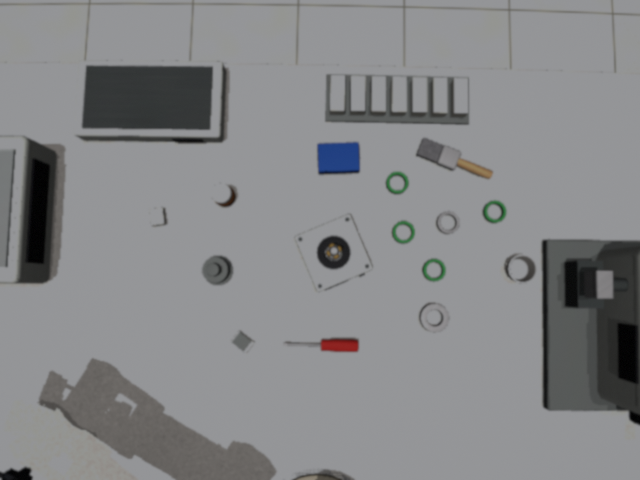

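View pics/side1.png

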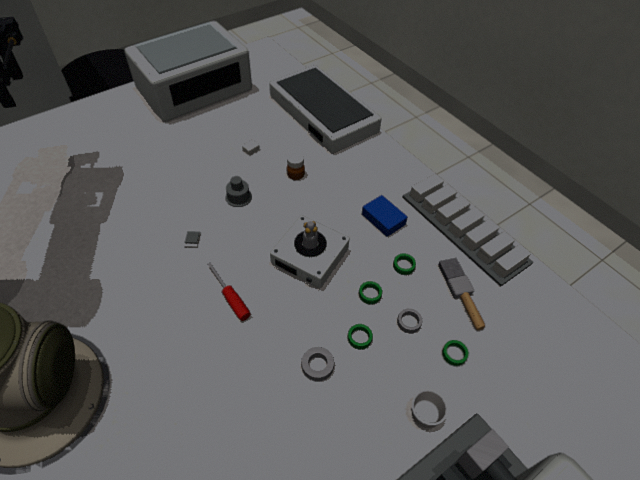

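The top view shows the hub at (334,252), the cover with its knob at (216,269), a grey wide ring at (434,317) and a grey narrow ring at (447,222).

These could be mistaken for the parts:
- **Collar:** the green rings at (397,183), (403,232), (494,211) and (433,269).
- **Bush:** the white cup, which is the dish, at (518,267).

I choose grey (434,317) as the bush and grey (447,222) as the collar, and will check both in close-up.

```bash
python3 - <<'E'
from h import *
C=[]
for n,L in(("top",dict(bush=(434,317,24),collar=(447,222,20),cover=(216,269,24),hub=(334,252,50),dish=(518,267,24))),("side",dict(bush=(318,363,24),collar=(410,320,20),cover=(237,190,24),hub=(310,250,50)))):
    z=np.load(f"{n}1.npz"); c=imaging.calibration(n); P=pts(c,z["d"]); im=z["im"]
    for k,(u,v,r) in L.items():
        q=P[v-r:v+r,u-r:u+r].reshape(-1,3)
        zz=q[:,2]; h=q[(zz>0.007)&(zz<0.2)]
        if len(h)==0: print(n,k,"none",np.median(zz));continue
        x0,x1=np.percentile(h,[1,99],axis=0)
        top=h[h[:,2]>x1[2]-0.006]
        e=cv2.minEnclosingCircle(top[:,:2].astype(np.float32))
        print(n,k,"floor",round(np.median(zz[zz<.007]),4),"mid",((x0+x1)/2).round(4),"ext",(x1-x0).round(4),"ztop",x1[2].round(4),"topc",np.round(e[0],4),round(e[1],4))
    if n=="top":
        a=[cv2.resize(im[v-30:v+30,u-30:u+30,::-1],(260,260),interpolation=cv2.INTER_CUBIC) for u,v in((434,317),(447,222),(334,252))]
        cv2.imwrite("pics/crop1.png",np.hstack(a))
E
```

```text
top bush floor 0.0004 mid [ 0.4279 -0.2249  0.0164] ext [0.0553 0.0555 0.0169] ztop 0.0248 topc [ 0.4279 -0.2253] 0.0294
top collar floor 0.0003 mid [ 0.6195 -0.2529  0.0145] ext [0.0409 0.0445 0.0115] ztop 0.0202 topc [ 0.6195 -0.2532] 0.0229
top cover floor 0.0004 mid [0.5145 0.2141 0.0342] ext [0.0497 0.0494 0.053 ] ztop 0.0608 topc [0.5149 0.2147] 0.013
top hub floor 0.0003 mid [ 0.5529 -0.0204  0.0719] ext [0.138  0.1378 0.0765] ztop 0.1101 topc [ 0.5527 -0.0199] 0.0143
top dish floor 0.0007 mid [ 0.5281 -0.3969  0.023 ] ext [0.0558 0.0555 0.0317] ztop 0.0388 topc [ 0.5276 -0.3979] 0.0302
side bush floor 0.0007 mid [ 0.4293 -0.2278  0.0155] ext [0.0553 0.0555 0.0158] ztop 0.0234 topc [ 0.4297 -0.227 ] 0.0292
side collar floor 0.0011 mid [ 0.6227 -0.2556  0.0136] ext [0.0447 0.0438 0.0118] ztop 0.0196 topc [ 0.623  -0.2555] 0.0232
side cover floor 0.0015 mid [0.5158 0.2089 0.0344] ext [0.0491 0.0468 0.0537] ztop 0.0612 topc [0.5175 0.2121] 0.0138
side hub floor 0.0013 mid [ 0.5523 -0.0278  0.0612] ext [0.143  0.1408 0.0981] ztop 0.1102 topc [ 0.5554 -0.023 ] 0.0137
```

View pics/crop1.png

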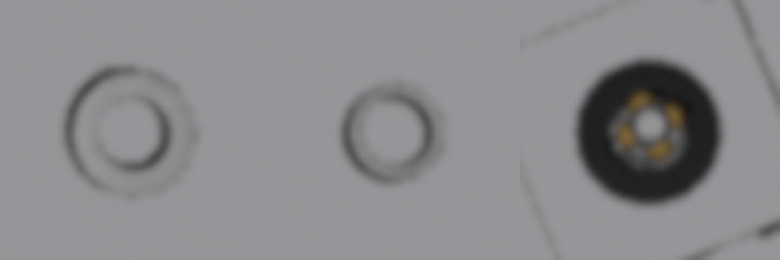

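The left crop (bush) is a plain steel ring about 58 mm across, and the middle crop (collar) is a plain steel ring about 46 mm across. On the right is the hub, with its brass catches around the post. Next I square the tool to the world axes and go above the bush.

Emit:
send_rows(motion=[{"offset": [0, 0, 0], "angular": [0, 0, -6.97], "hand": 0}, {"offset": [0, 0, 0], "angular": [0, 0, -6.97], "hand": 0}, {"offset": [0, 0, 0], "angular": [0, 0, -6.97], "hand": 0}, {"offset": [-19.4, -36, 0], "angular": [0, 0, 0], "hand": 0}, {"offset": [-19.4, -36, 0], "angular": [0, 0, 0], "hand": 0}, {"offset": [-19.4, -36, 0], "angular": [0, 0, 0], "hand": 0}, {"offset": [-19.4, -36, 0], "angular": [0, 0, 0], "hand": 0}, {"offset": [-19.4, -36, 0], "angular": [0, 0, 0], "hand": 0}, {"offset": [-19.4, -36, 0], "angular": [0, 0, 0], "hand": 0}, {"offset": [-19.4, -36, 0], "angular": [0, 0, 0], "hand": 0}, {"offset": [-19.4, -36, 0], "angular": [0, 0, 0], "hand": 0}, {"offset": [-19.4, -36, 0], "angular": [0, 0, 0], "hand": 0}, {"offset": [-19.4, -36, 0], "angular": [0, 0, 0], "hand": 0}, {"offset": [-19.4, -36, 0], "angular": [0, 0, 0], "hand": 0}, {"offset": [-19.4, -36, 0], "angular": [0, 0, 0], "hand": 0}])

```text
t: 1.35
tool_pos: [0.4294, 0.0798, 0.2387]
tool_rot: [-0.0, 0.0, 1.0, 0.0]
contact_force: [0.6, 0.9, -0.7]
grip_width: 0.998
```

Emit:
send_rows(motion=[{"offset": [0, -38.5, 0], "angular": [0, 0, 0], "hand": 0}, {"offset": [0, -38.5, 0], "angular": [0, 0, 0], "hand": 0}, {"offset": [0, -38.5, 0], "angular": [0, 0, 0], "hand": 0}, {"offset": [0, -38.5, 0], "angular": [0, 0, 0], "hand": 0}, {"offset": [0, -38.5, 0], "angular": [0, 0, 0], "hand": 0}, {"offset": [0, -38.5, 0], "angular": [0, 0, 0], "hand": 0}, {"offset": [0, -38.5, 0], "angular": [0, 0, 0], "hand": 0}, {"offset": [0, -38.5, 0], "angular": [0, 0, 0], "hand": 0}, {"offset": [0, 0, 20], "angular": [0, 0, 0], "hand": 0}, {"offset": [0, 0, 0], "angular": [0, 0, 0], "hand": 0}, {"offset": [0, 0, 0], "angular": [0, 0, 0], "hand": 0}])

```text
t: 2.27
tool_pos: [0.4286, -0.2257, 0.2181]
tool_rot: [-0.001, 0.0, 1.0, 0.001]
contact_force: [0.6, 0.9, -0.3]
grip_width: 0.997
```

```bash
python3 - <<'E'
from h import *
s=robot.get_state();print(s["t"],s["tool_pos"],s["tool_rot"],s["joints"],s["contact_force"])
im,d,c=cam("wrist"); cv2.imwrite("pics/w1.png",im[:,:,::-1]); np.savez("w1.npz",im=im,d=d)
o,dd=ray(c,[[320,240]]);print(o,dd)
P=pts(c,d); m=(P[...,2]>0.008)&(P[...,2]<0.05)
n,l,st,ce=cv2.connectedComponentsWithStats(m.astype(np.uint8))
for i in range(1,n):
    if st[i,4]>1500:
        q=P[l==i]; x0,x1=np.percentile(q,[1,99],axis=0); e=cv2.minEnclosingCircle(q[q[:,2]>x1[2]-.005][:,:2].astype(np.float32))
        print(st[i],((x0+x1)/2).round(4),(x1-x0).round(4),x1[2].round(4),np.round(e[0],4),round(e[1],4))
E
```

```text
2.2667 [ 0.42861731 -0.22566301  0.21812352] [-1.06103756e-03  1.46201861e-04  9.99998868e-01  1.05684919e-03] [-7.29716408e-01  2.84889863e-01  1.50678866e+00  1.65115821e-04
  1.35290494e+00 -2.30025627e+00] [ 0.58977602  0.87012723 -0.31499455]
[ 0.35733894 -0.22579199  0.36422855] [[ 0.2836822   0.01853952 -0.95893403]]
[    0     0    87   357 15837] [ 0.4176 -0.467   0.0262] [0.2807 0.0369 0.0351] 0.0437 [ 0.4824 -0.4838] 0.0276
[ 489  118  151   33 3427] [ 0.3693 -0.0171  0.0188] [0.025  0.1151 0.0163] 0.0269 [ 0.3671 -0.0372] 0.0377
[ 279  171   66   66 2434] [ 0.4269 -0.2263  0.0156] [0.055  0.054  0.0122] 0.0217 [ 0.4276 -0.2264] 0.029
[ 471  254  134   78 5620] [ 0.5022 -0.0286  0.029 ] [0.0534 0.0911 0.0366] 0.0473 [ 0.509  -0.0259] 0.0488
[  86  282   67   58 1521] [ 0.5224 -0.4014  0.0224] [0.0473 0.05   0.0275] 0.0361 [ 0.526  -0.4001] 0.03
```

View pics/w1.png

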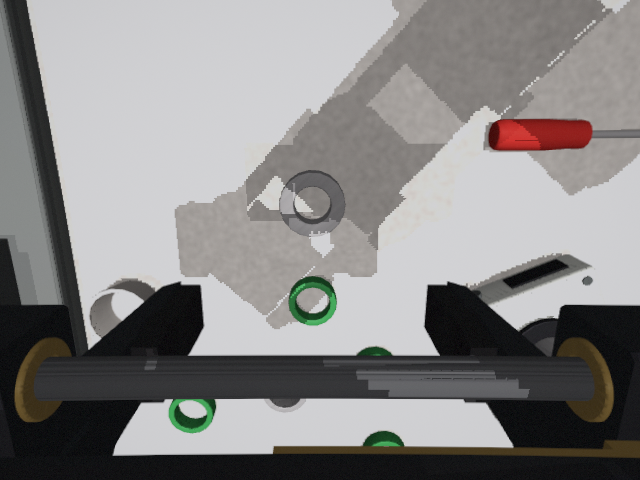

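The wrist view has the steel bush alone at (312,203), with green rings at (313,300), (190,410), (373,355) and (383,440). The cup is at (122,305). The bush lies at (0.428,-0.226), so I descend and grip.

Emit:
send_rows(motion=[{"offset": [0.8, -0.6, 33], "angular": [0, 0, 0], "hand": 0}, {"offset": [0, 0, 33], "angular": [0, 0, 0], "hand": 0}, {"offset": [0, 0, 33], "angular": [0, 0, 0], "hand": 0}, {"offset": [0, 0, 33], "angular": [0, 0, 0], "hand": 0}, {"offset": [0, 0, 33], "angular": [0, 0, 0], "hand": 0}, {"offset": [0, 0, 25], "angular": [0, 0, 0], "hand": 0}, {"offset": [0, 0, 15], "angular": [0, 0, 0], "hand": 0}, {"offset": [0, 0, 9], "angular": [0, 0, 0], "hand": 0}, {"offset": [0, 0, 0], "angular": [0, 0, 0], "hand": 0}, {"offset": [0, 0, 0], "angular": [0, 0, 0], "hand": 1}, {"offset": [0, 0, 0], "angular": [0, 0, 0], "hand": 1}, {"offset": [0, 0, 0], "angular": [0, 0, 0], "hand": 1}, {"offset": [0, 0, 0], "angular": [0, 0, 0], "hand": 1}, {"offset": [0, 0, 0], "angular": [0, 0, 0], "hand": 1}, {"offset": [0, 0, 0], "angular": [0, 0, 0], "hand": 1}, {"offset": [0, 0, 0], "angular": [0, 0, 0], "hand": 1}], squeeze=25)

```text
t: 3.65
tool_pos: [0.4286, -0.227, 0.0054]
tool_rot: [0.0, 0.0, 1.0, -0.0]
contact_force: [-0.0, 1.0, 6.2]
grip_width: 0.655
```

Emit:
send_rows(motion=[{"offset": [0, 0, -20], "angular": [0, 0, 0], "hand": 1}, {"offset": [0, 0, -36], "angular": [0, 0, 0], "hand": 1}, {"offset": [0, 0, -36], "angular": [0, 0, 0], "hand": 1}, {"offset": [0, 0, -36], "angular": [0, 0, 0], "hand": 1}, {"offset": [0, 0, -36], "angular": [0, 0, 0], "hand": 1}, {"offset": [-18, 29.3, 0], "angular": [0, 0, 0], "hand": 1}, {"offset": [-18, 29.3, 0], "angular": [0, 0, 0], "hand": 1}, {"offset": [-18, 29.3, 0], "angular": [0, 0, 0], "hand": 1}, {"offset": [-18, 29.3, 0], "angular": [0, 0, 0], "hand": 1}, {"offset": [-18, 29.3, 0], "angular": [0, 0, 0], "hand": 1}, {"offset": [-18, 29.3, 0], "angular": [0, 0, 0], "hand": 1}, {"offset": [-17, 29.3, 0], "angular": [0, 0, 0], "hand": 1}, {"offset": [0, 0, 0], "angular": [0, 0, 0], "hand": 1}, {"offset": [0, 0, 0], "angular": [0, 0, 0], "hand": 1}])

```text
t: 4.82
tool_pos: [0.5534, -0.0204, 0.1684]
tool_rot: [-0.0, -0.001, 1.0, 0.0]
contact_force: [0.3, 0.1, -1.9]
grip_width: 0.654
```

```bash
cat >> h.py <<'E'
def look(name,z0,z1,rad=0.06):
    s=robot.get_state();t=s["tool_pos"];print(round(s["t"],2),t.round(4),s["contact_force"].round(1),round(s["grip_width"],3))
    im,d,c=cam("wrist"); cv2.imwrite(f"pics/{name}.png",im[:,:,::-1]); np.savez(f"{name}.npz",im=im,d=d)
    return im,pts(c,d),c,t
E
python3 - <<'E'
from h import *
im,P,c,t=look("w2",0,0)
near=np.hypot(P[...,0]-t[0],P[...,1]-t[1])<0.05
for a,b in((.105,.116),(.095,.105),(.047,.056),(.155,.165),(.165,.172),(.172,.18),(.18,.19)):
    q=P[near&(P[...,2]>a)&(P[...,2]<b)]
    if len(q)>5: x0,x1=np.percentile(q,[1,99],axis=0);print(a,b,len(q),((x0+x1)/2).round(4),(x1-x0).round(4))
E
```

```text
4.82 [ 0.5534 -0.0204  0.1684] [ 0.3  0.1 -1.9] 0.654
0.095 0.105 93 [ 0.5404 -0.0259  0.1016] [0.0038 0.0099 0.0058]
0.047 0.056 3518 [ 0.5415 -0.0216  0.0516] [0.041  0.0625 0.0062]
0.155 0.165 98 [ 0.5464 -0.0186  0.1639] [0.045  0.0373 0.0022]
0.165 0.172 1631 [ 0.5461 -0.0201  0.1685] [0.0454 0.074  0.0068]
0.172 0.18 2588 [ 0.5461 -0.0202  0.176 ] [0.0453 0.0818 0.0079]
0.18 0.19 10881 [ 0.5445 -0.0201  0.185 ] [0.0406 0.0799 0.0093]
```

View pics/w2.png

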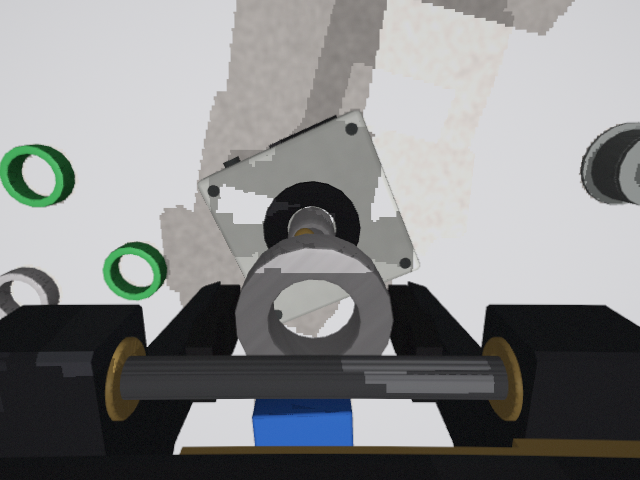

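The held bush sits at (314,295) with its bore empty. The black seat and post are at (312,220), just beyond it and straight below. I fit circles to both to get the offset between them.

```bash
cat >> h.py <<'E'
from scipy.optimize import least_squares
def circ(p,r=None):
    p=np.asarray(p)[:,:2]; m=p.mean(0)
    f=lambda x: np.hypot(*(p-x[:2]).T)-(r if r else x[2])
    x0=np.r_[m,.03] if r is None else m
    s=least_squares(f,x0,loss="soft_l1",f_scale=5e-4); return s.x.round(4),round(float(np.sqrt((s.fun**2).mean())),5),len(p)
E
python3 - <<'E'
from h import *
z=np.load("w2.npz");im=z["im"];d=z["d"];c=imaging.calibration("wrist");P=pts(c,d)
g=im.max(2)
m=(g<45); m[:175]=0;m[262:]=0;m[:,:258]=0;m[:,366:]=0
out=[]
for v in range(184,238):   # outermost dark pixels per row
    u=np.where(m[v])[0]
    if len(u)>1: out+= [(u[0]-.5,v),(u[-1]+.5,v)]
for u in range(285,340):
    v=np.where(m[:,u])[0]
    if len(v): out.append((u,v[0]-.5))
q=onplane(c,out,.053);print("seat",circ(q,.033),circ(q))
# ring top: plane of z and outer edge
near=(np.abs(P[...,0]-.553)<.05)&(np.abs(P[...,1]+.02)<.035)&(P[...,2]>.178)&(P[...,2]<.192)
mm=np.zeros_like(near);mm[230:355,230:400]=near[230:355,230:400]
print("ztop",np.percentile(P[mm][:,2],[10,50,90]))
# inner bore: bright pixels (bench) seen through ring -> use outer depth edge of ring instead
e=[]
for v in range(250,350):
    u=np.where(mm[v])[0]
    if len(u)>20: e+= [(u[0]-.5,v),(u[-1]+.5,v)]
for u in range(265,365):
    v=np.where(mm[:,u])[0]
    if len(v): e.append((u,v[0]-.5))
for zt in(.183,.185):
    q=onplane(c,e,zt);print("ring",zt,circ(q,.029),circ(q))
s=robot.get_state();print(s["tool_pos"])
E
```

```text
seat (array([ 0.5527, -0.0226]), 0.00055, 163) (array([ 0.5516, -0.0226,  0.0321]), 0.00023, 163)
ztop [0.1813639  0.18285306 0.18382498]
ring 0.183 (array([ 0.5509, -0.0212]), 0.00148, 300) (array([ 0.5532, -0.021 ,  0.031 ]), 0.00072, 300)
ring 0.185 (array([ 0.5503, -0.0212]), 0.00122, 300) (array([ 0.5521, -0.021 ,  0.0306]), 0.00071, 300)
[ 0.55294699 -0.02145022  0.16842202]
```

Emit:
send_rows(motion=[{"offset": [0, -1.2, 15], "angular": [0, 0, 0], "hand": 1}, {"offset": [0, 0, 15], "angular": [0, 0, 0], "hand": 1}, {"offset": [0, 0, 10], "angular": [0, 0, 0], "hand": 1}, {"offset": [0, 0, 6], "angular": [0, 0, 0], "hand": 1}, {"offset": [0, 0, 6], "angular": [0, 0, 0], "hand": 1}, {"offset": [0, 0, 6], "angular": [0, 0, 0], "hand": 1}, {"offset": [0, 0, 4], "angular": [0, 0, 0], "hand": 1}, {"offset": [0, 0, 4], "angular": [0, 0, 0], "hand": 1}, {"offset": [0, 0, 0], "angular": [0, 0, 0], "hand": 1}])

```text
t: 5.62
tool_pos: [0.5531, -0.0228, 0.1022]
tool_rot: [-0.0, -0.0, 1.0, 0.0]
contact_force: [0.5, 0.1, -1.8]
grip_width: 0.652
```

Emit:
send_rows(motion=[{"offset": [0, 0, 4], "angular": [0, 0, 0], "hand": 1}, {"offset": [0, 0, 4], "angular": [0, 0, 0], "hand": 1}, {"offset": [0, 0, 4], "angular": [0, 0, 0], "hand": 1}, {"offset": [0, 0, 4], "angular": [0, 0, 0], "hand": 1}, {"offset": [0, 0, 4], "angular": [0, 0, 0], "hand": 1}, {"offset": [0, 0, 4], "angular": [0, 0, 0], "hand": 1}, {"offset": [0, 0, 3], "angular": [0, 0, 0], "hand": 1}, {"offset": [0, 0, 0], "angular": [0, 0, 0], "hand": 1}])

```text
t: 6.28
tool_pos: [0.553, -0.0228, 0.075]
tool_rot: [-0.001, -0.0, 1.0, 0.0]
contact_force: [-0.1, 0.6, -1.3]
grip_width: 0.654
```

Emit:
send_rows(motion=[{"offset": [0, 0, 4], "angular": [0, 0, 0], "hand": 1}, {"offset": [0, 0, 4], "angular": [0, 0, 0], "hand": 1}, {"offset": [0, 0, 4], "angular": [0, 0, 0], "hand": 1}, {"offset": [0, 0, 3], "angular": [0, 0, 0], "hand": 1}, {"offset": [0, 0, 1], "angular": [0, 0, 0], "hand": 1}, {"offset": [0, 0, 1], "angular": [0, 0, 0], "hand": 1}, {"offset": [0, 0, 0], "angular": [0, 0, 0], "hand": 1}])

```text
t: 6.87
tool_pos: [0.5533, -0.0228, 0.0587]
tool_rot: [0.0, -0.0, 1.0, 0.0]
contact_force: [-0.2, -0.1, -1.7]
grip_width: 0.651
```

Emit:
send_rows(motion=[{"offset": [0, 0, 1], "angular": [0, 0, 0], "hand": 1}, {"offset": [0, 0, 1], "angular": [0, 0, 0], "hand": 1}, {"offset": [0, 0, 0], "angular": [0, 0, 0], "hand": 1}])

```text
t: 7.12
tool_pos: [0.5535, -0.0229, 0.0575]
tool_rot: [0.0, -0.0, 1.0, -0.0]
contact_force: [-2.5, 0.9, 7.1]
grip_width: 0.657
```

Emit:
send_rows(motion=[{"offset": [0, 0, 0], "angular": [0, 0, 0], "hand": 0}, {"offset": [0, 0, 0], "angular": [0, 0, 0], "hand": 0}, {"offset": [0, 0, 0], "angular": [0, 0, 0], "hand": 0}, {"offset": [0, 0, 0], "angular": [0, 0, 0], "hand": 0}, {"offset": [0, 0, -10], "angular": [0, 0, 0], "hand": 0}, {"offset": [0, 0, -30], "angular": [0, 0, 0], "hand": 0}, {"offset": [0, 0, -35], "angular": [0, 0, 0], "hand": 0}, {"offset": [0, 0, -35], "angular": [0, 0, 0], "hand": 0}, {"offset": [-9.6, -33.1, 0], "angular": [0, 0, 0], "hand": 0}, {"offset": [-9.6, -33.1, 0], "angular": [0, 0, 0], "hand": 0}, {"offset": [-9.6, -33.1, 0], "angular": [0, 0, 0], "hand": 0}, {"offset": [-9.6, -33.1, 0], "angular": [0, 0, 0], "hand": 0}, {"offset": [-9.6, -33.1, 0], "angular": [0, 0, 0], "hand": 0}, {"offset": [-9.6, -33.1, 0], "angular": [0, 0, 0], "hand": 0}, {"offset": [-9.6, -33.1, 0], "angular": [0, 0, 0], "hand": 0}, {"offset": [0, 0, 0], "angular": [0, 0, 0], "hand": 0}, {"offset": [0, 0, 0], "angular": [0, 0, 0], "hand": 0}])

```text
t: 8.53
tool_pos: [0.6204, -0.2561, 0.1667]
tool_rot: [-0.0, 0.001, 1.0, 0.0]
contact_force: [0.0, 0.5, -0.4]
grip_width: 1.002
```

```bash
python3 - <<'E'
from h import *
im,P,c,t=look("w3",0,0)
m=(P[...,2]>0.007)&(P[...,2]<0.03)&(np.hypot(P[...,0]-.621,P[...,1]+.254)<.04)
q=P[m];x0,x1=np.percentile(q,[1,99],axis=0);print(len(q),((x0+x1)/2).round(4),(x1-x0).round(4),x1[2])
print(circ(q[q[:,2]>x1[2]-.004]))
e=cv2.minEnclosingCircle(q[q[:,2]>x1[2]-.004][:,:2].astype(np.float32));print(e)
print("mean colour",im[m].mean(0))
# check bush on hub from the top camera
im,d,c=cam("top");P=pts(c,d);m=(P[...,2]>.06)&(P[...,2]<.085)&(np.hypot(P[...,0]-.553,P[...,1]+.0226)<.04)
q=P[m];x0,x1=np.percentile(q,[3,97],axis=0);print(len(q),((x0+x1)/2).round(4),(x1-x0).round(4),np.median(q[:,2]))
cv2.imwrite("pics/c2.png",np.hstack([cv2.resize(im[202:302,284:384,::-1],(380,380)),cv2.resize(cv2.imread("pics/w3.png"),(507,380))[:,60:460]]))
E
```

```text
8.53 [ 0.6204 -0.2561  0.1667] [ 0.   0.5 -0.4] 1.002
1517 [ 0.62   -0.2542  0.0126] [0.0436 0.0432 0.0098] 0.017441408083994824
(array([ 0.6201, -0.2543,  0.0196]), 0.00184, 1337)
((0.6205605268478394, -0.2543002963066101), 0.022932695224881172)
mean colour [116.29070534 114.42847726 115.81542518]
529 [ 0.5524 -0.021   0.0746] [0.0517 0.0514 0.0127] 0.07346726159956996
```

View pics/c2.png

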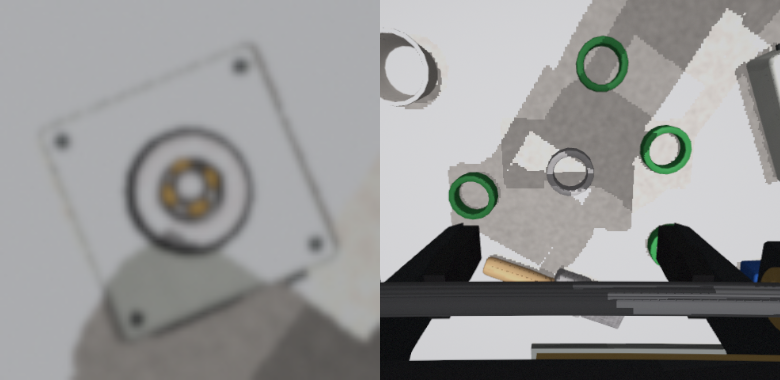

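The left crop shows the bush on the hub seat, centred around the post. In the right crop the grey collar is alone at (570,170), with green rings on either side. I descend on the collar.

Emit:
send_rows(motion=[{"offset": [0, 1.8, 33], "angular": [0, 0, 0], "hand": 0}, {"offset": [0, 0, 35], "angular": [0, 0, 0], "hand": 0}, {"offset": [0, 0, 35], "angular": [0, 0, 0], "hand": 0}, {"offset": [0, 0, 30], "angular": [0, 0, 0], "hand": 0}, {"offset": [0, 0, 18], "angular": [0, 0, 0], "hand": 0}, {"offset": [0, 0, 9], "angular": [0, 0, 0], "hand": 0}, {"offset": [0, 0, 0], "angular": [0, 0, 0], "hand": 0}, {"offset": [0, 0, 0], "angular": [0, 0, 0], "hand": 1}, {"offset": [0, 0, 0], "angular": [0, 0, 0], "hand": 1}, {"offset": [0, 0, 0], "angular": [0, 0, 0], "hand": 1}, {"offset": [0, 0, 0], "angular": [0, 0, 0], "hand": 1}, {"offset": [0, 0, 0], "angular": [0, 0, 0], "hand": 1}, {"offset": [0, 0, 0], "angular": [0, 0, 0], "hand": 1}, {"offset": [0, 0, 0], "angular": [0, 0, 0], "hand": 1}, {"offset": [0, 0, 0], "angular": [0, 0, 0], "hand": 1}])

```text
t: 9.88
tool_pos: [0.6206, -0.2529, 0.0071]
tool_rot: [0.0, -0.0, 1.0, -0.0]
contact_force: [-0.3, 0.0, 3.1]
grip_width: 0.513
```

Emit:
send_rows(motion=[{"offset": [0, 0, -20], "angular": [0, 0, 0], "hand": 1}, {"offset": [0, 0, -35], "angular": [0, 0, 0], "hand": 1}, {"offset": [0, 0, -35], "angular": [0, 0, 0], "hand": 1}, {"offset": [0, 0, -35], "angular": [0, 0, 0], "hand": 1}, {"offset": [0, 0, -25], "angular": [0, 0, 0], "hand": 1}, {"offset": [9.7, 32.9, 0], "angular": [0, 0, 0], "hand": 1}, {"offset": [9.7, 32.9, 0], "angular": [0, 0, 0], "hand": 1}, {"offset": [9.7, 32.9, 0], "angular": [0, 0, 0], "hand": 1}, {"offset": [9.7, 32.9, 0], "angular": [0, 0, 0], "hand": 1}, {"offset": [9.7, 32.9, 0], "angular": [0, 0, 0], "hand": 1}, {"offset": [9.7, 32.9, 0], "angular": [0, 0, 0], "hand": 1}, {"offset": [9.7, 32.9, 0], "angular": [0, 0, 0], "hand": 1}, {"offset": [0, 0, 0], "angular": [0, 0, 0], "hand": 1}, {"offset": [0, 0, 0], "angular": [0, 0, 0], "hand": 1}, {"offset": [0, 0, 0], "angular": [0, 0, 0], "hand": 1}])

```text
t: 11.13
tool_pos: [0.5529, -0.023, 0.1568]
tool_rot: [0.0, -0.0, 1.0, -0.0]
contact_force: [1.3, -0.2, -0.3]
grip_width: 0.514
```

Emit:
send_rows(motion=[{"offset": [0, 0.2, 15], "angular": [0, 0, 0], "hand": 1}, {"offset": [0, 0, 12], "angular": [0, 0, 0], "hand": 1}, {"offset": [0, 0, 6], "angular": [0, 0, 0], "hand": 1}, {"offset": [0, 0, 5], "angular": [0, 0, 0], "hand": 1}, {"offset": [0, 0, 4], "angular": [0, 0, 0], "hand": 1}, {"offset": [0, 0, 4], "angular": [0, 0, 0], "hand": 1}, {"offset": [0, 0, 4], "angular": [0, 0, 0], "hand": 1}, {"offset": [0, 0, 4], "angular": [0, 0, 0], "hand": 1}, {"offset": [0, 0, 0], "angular": [0, 0, 0], "hand": 1}])

```text
t: 11.88
tool_pos: [0.5524, -0.0222, 0.1022]
tool_rot: [-0.0, -0.0, 1.0, 0.0]
contact_force: [-0.7, 0.2, -1.3]
grip_width: 0.516
```

Emit:
send_rows(motion=[{"offset": [0, 0, 4], "angular": [0, 0, 0], "hand": 1}, {"offset": [0, 0, 4], "angular": [0, 0, 0], "hand": 1}, {"offset": [0, 0, 4], "angular": [0, 0, 0], "hand": 1}, {"offset": [0, 0, 3], "angular": [0, 0, 0], "hand": 1}, {"offset": [0, 0, 0], "angular": [0, 0, 0], "hand": 1}])

```text
t: 12.3
tool_pos: [0.5523, -0.0222, 0.087]
tool_rot: [-0.001, -0.0, 1.0, 0.0]
contact_force: [0.6, -0.0, -1.0]
grip_width: 0.517
```

Its underside is at about 80 mm, with 7 mm to go.

Emit:
send_rows(motion=[{"offset": [0, 0, 3], "angular": [0, 0, 0], "hand": 1}, {"offset": [0, 0, 2], "angular": [0, 0, 0], "hand": 1}, {"offset": [0, 0, 1], "angular": [0, 0, 0], "hand": 1}, {"offset": [0, 0, 1], "angular": [0, 0, 0], "hand": 1}, {"offset": [0, 0, 0], "angular": [0, 0, 0], "hand": 1}])

```text
t: 12.72
tool_pos: [0.5526, -0.0222, 0.0806]
tool_rot: [-0.0, -0.0, 1.0, 0.0]
contact_force: [-0.1, 0.1, -1.1]
grip_width: 0.513
```

Emit:
send_rows(motion=[{"offset": [0, 0, 1], "angular": [0, 0, 0], "hand": 1}, {"offset": [0, 0, 0.5], "angular": [0, 0, 0], "hand": 1}, {"offset": [0, 0, 0], "angular": [0, 0, 0], "hand": 1}])

```text
t: 12.97
tool_pos: [0.5528, -0.0223, 0.0797]
tool_rot: [0.0, -0.0, 1.0, -0.0]
contact_force: [-1.6, -0.4, 4.5]
grip_width: 0.518
```

Emit:
send_rows(motion=[{"offset": [0, 0, 0], "angular": [0, 0, 0], "hand": 0}, {"offset": [0, 0, 0], "angular": [0, 0, 0], "hand": 0}, {"offset": [0, 0, 0], "angular": [0, 0, 0], "hand": 0}, {"offset": [0, 0, 0], "angular": [0, 0, 0], "hand": 0}, {"offset": [0, 0, 0], "angular": [0, 0, 0], "hand": 0}, {"offset": [0, 0, -10], "angular": [0, 0, 0], "hand": 0}, {"offset": [0, 0, -30], "angular": [0, 0, 0], "hand": 0}, {"offset": [0, 0, -35], "angular": [0, 0, 0], "hand": 0}, {"offset": [0, 0, -15], "angular": [0, 0, 0], "hand": 0}, {"offset": [5.3, 33.6, 0], "angular": [0, 0, 0], "hand": 0}, {"offset": [5.3, 33.6, 0], "angular": [0, 0, 0], "hand": 0}, {"offset": [5.3, 33.6, 0], "angular": [0, 0, 0], "hand": 0}, {"offset": [5.3, 33.6, 0], "angular": [0, 0, 0], "hand": 0}, {"offset": [5.3, 33.6, 0], "angular": [0, 0, 0], "hand": 0}, {"offset": [5.3, 33.6, 0], "angular": [0, 0, 0], "hand": 0}, {"offset": [5.2, 33.6, 0], "angular": [0, 0, 0], "hand": 0}, {"offset": [0, 0, 0], "angular": [0, 0, 0], "hand": 0}, {"offset": [0, 0, 0], "angular": [0, 0, 0], "hand": 0}])

```text
t: 14.47
tool_pos: [0.5151, 0.2142, 0.1698]
tool_rot: [0.0, -0.002, 1.0, -0.0]
contact_force: [0.6, -1.2, -1.2]
grip_width: 0.998
```

```bash
python3 - <<'E'
from h import *
im,P,c,t=look("w4",0,0)
for a,b in((.008,.03),(.032,.037),(.038,.053),(.054,.064)):
    q=P[(P[...,2]>a)&(P[...,2]<b)&(np.hypot(P[...,0]-.516,P[...,1]-.213)<.045)]
    if len(q)>5: x0,x1=np.percentile(q,[1,99],axis=0);e=cv2.minEnclosingCircle(q[:,:2].astype(np.float32));print(a,len(q),((x0+x1)/2).round(4),(x1-x0).round(4),np.round(e[0],4),round(e[1],4))
im,d,c=cam("top");P=pts(c,d);
for a,b in((.06,.078),(.079,.094)):
    q=P[(P[...,2]>a)&(P[...,2]<b)&(np.hypot(P[...,0]-.553,P[...,1]+.0226)<.04)];x0,x1=np.percentile(q,[3,97],axis=0);print(len(q),((x0+x1)/2).round(4),(x1-x0).round(4),np.median(q[:,2]))
cv2.imwrite("pics/c3.png",np.hstack([cv2.resize(im[202:302,284:384,::-1],(380,380)),cv2.resize(cv2.imread("pics/w4.png"),(507,380))[:,60:460]]))
E
```

```text
14.47 [0.5151 0.2142 0.1698] [ 0.6 -1.2 -1.2] 0.998
0.008 256 [0.4963 0.2137 0.0189] [0.0154 0.0459 0.0212] [0.5055 0.2143] 0.0244
0.032 2562 [0.5142 0.2134 0.0341] [0.0488 0.0488 0.0034] [0.5145 0.2135] 0.0261
0.038 160 [0.5061 0.2137 0.0456] [0.0094 0.0238 0.0144] [0.5117 0.2134] 0.0126
0.054 1113 [0.5138 0.2132 0.0575] [0.0236 0.0233 0.0041] [0.5141 0.2135] 0.013
263 [ 0.5531 -0.0217  0.0728] [0.0536 0.0535 0.0083] 0.07301899559058467
262 [ 0.5526 -0.0208  0.086 ] [0.0416 0.0402 0.0124] 0.08844663021556964
```

View pics/c3.png

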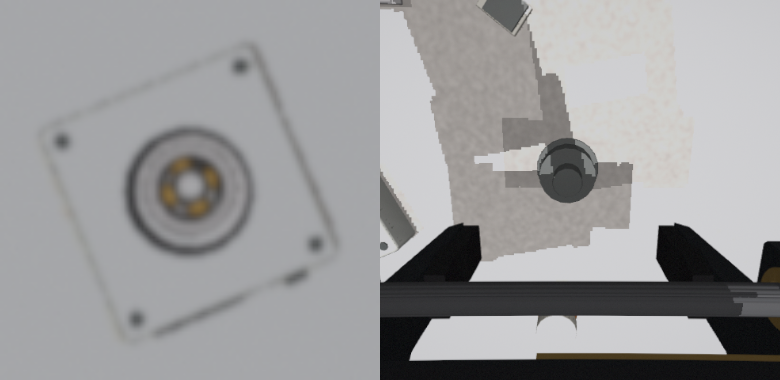

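The left crop shows both rings stacked on the post. On the right, the cover with its knob is at (567,175), standing clear. I grip the knob.

Emit:
send_rows(motion=[{"offset": [0.8, -0.7, 30], "angular": [0, 0, 0], "hand": 0}, {"offset": [0, 0, 35], "angular": [0, 0, 0], "hand": 0}, {"offset": [0, 0, 30], "angular": [0, 0, 0], "hand": 0}, {"offset": [0, 0, 20], "angular": [0, 0, 0], "hand": 0}, {"offset": [0, 0, 10], "angular": [0, 0, 0], "hand": 0}, {"offset": [0, 0, 5], "angular": [0, 0, 0], "hand": 0}, {"offset": [0, 0, 0], "angular": [0, 0, 0], "hand": 0}, {"offset": [0, 0, 0], "angular": [0, 0, 0], "hand": 1}, {"offset": [0, 0, 0], "angular": [0, 0, 0], "hand": 1}, {"offset": [0, 0, 0], "angular": [0, 0, 0], "hand": 1}, {"offset": [0, 0, 0], "angular": [0, 0, 0], "hand": 1}, {"offset": [0, 0, 0], "angular": [0, 0, 0], "hand": 1}, {"offset": [0, 0, 0], "angular": [0, 0, 0], "hand": 1}, {"offset": [0, 0, 0], "angular": [0, 0, 0], "hand": 1}, {"offset": [0, 0, 0], "angular": [0, 0, 0], "hand": 1}, {"offset": [0, 0, 0], "angular": [0, 0, 0], "hand": 1}, {"offset": [0, 0, 0], "angular": [0, 0, 0], "hand": 1}], squeeze=50)

```text
t: 15.98
tool_pos: [0.5148, 0.2123, 0.0393]
tool_rot: [0.0, -0.0, 1.0, 0.0]
contact_force: [-0.5, 0.3, 0.1]
grip_width: 0.282
```

Emit:
send_rows(motion=[{"offset": [0, 0, -20], "angular": [0, 0, 0], "hand": 1}, {"offset": [0, 0, -35], "angular": [0, 0, 0], "hand": 1}, {"offset": [0, 0, -35], "angular": [0, 0, 0], "hand": 1}, {"offset": [0, 0, -35], "angular": [0, 0, 0], "hand": 1}, {"offset": [0, 0, -10], "angular": [0, 0, 0], "hand": 1}, {"offset": [-5.4, -33.6, 0], "angular": [0, 0, 0], "hand": 1}, {"offset": [-5.4, -33.6, 0], "angular": [0, 0, 0], "hand": 1}, {"offset": [-5.4, -33.6, 0], "angular": [0, 0, 0], "hand": 1}, {"offset": [-5.4, -33.6, 0], "angular": [0, 0, 0], "hand": 1}, {"offset": [-5.4, -33.6, 0], "angular": [0, 0, 0], "hand": 1}, {"offset": [-5.4, -33.6, 0], "angular": [0, 0, 0], "hand": 1}, {"offset": [-5.4, -33.6, 0], "angular": [0, 0, 0], "hand": 1}, {"offset": [0, 0, 0], "angular": [0, 0, 0], "hand": 1}, {"offset": [0, 0, 0], "angular": [0, 0, 0], "hand": 1}, {"offset": [0, 0, 0], "angular": [0, 0, 0], "hand": 1}])

```text
t: 17.23
tool_pos: [0.5522, -0.0223, 0.1736]
tool_rot: [-0.001, -0.0, 1.0, 0.0]
contact_force: [0.1, 0.3, -0.9]
grip_width: 0.282
```

Emit:
send_rows(motion=[{"offset": [-0.3, 0, 10], "angular": [0, 0, 0], "hand": 1}, {"offset": [0, 0, 6], "angular": [0, 0, 0], "hand": 1}, {"offset": [0, 0, 4], "angular": [0, 0, 0], "hand": 1}, {"offset": [0, 0, 3], "angular": [0, 0, 0], "hand": 1}, {"offset": [0, 0, 3], "angular": [0, 0, 0], "hand": 1}, {"offset": [0, 0, 0], "angular": [0, 0, 0], "hand": 1}, {"offset": [0, 0, 0], "angular": [0, 0, 0], "hand": 1}])

```text
t: 17.82
tool_pos: [0.5529, -0.0228, 0.1482]
tool_rot: [-0.0, -0.0, 1.0, 0.0]
contact_force: [-0.2, -0.1, -1.0]
grip_width: 0.28
```

```bash
python3 - <<'E'
from h import *
s=robot.get_state();print(s["tool_pos"].round(4))
for n in("wrist","top","side"):
    im,d,c=cam(n);P=pts(c,d)
    for a,b in((.108,.113),(.139,.144),(.063,.078),(.08,.094)):
        q=P[(P[...,2]>a)&(P[...,2]<b)&(np.hypot(P[...,0]-.553,P[...,1]+.0226)<.036)]
        if len(q)>8:x0,x1=np.percentile(q,[1,99],axis=0);print(n,a,len(q),((x0+x1)/2).round(4),(x1-x0).round(4))
    if n=="side": cv2.imwrite("pics/s5.png",cv2.resize(im[150:300,230:410,::-1],(720,600)))
E
```

```text
[ 0.5529 -0.0228  0.1482]
wrist 0.108 1218 [ 0.5387 -0.0228  0.1118] [0.0336 0.06   0.0024]
wrist 0.139 3681 [ 0.5499 -0.0228  0.1421] [0.0458 0.0441 0.0036]
wrist 0.063 1064 [ 0.5312 -0.0229  0.069 ] [0.0153 0.0488 0.0109]
side 0.108 38 [ 0.5517 -0.0257  0.1115] [0.0529 0.0554 0.0029]
side 0.139 101 [ 0.5442 -0.0248  0.1415] [0.0303 0.0478 0.0049]
side 0.063 250 [ 0.5534 -0.0274  0.0706] [0.0539 0.0498 0.0144]
side 0.08 130 [ 0.5511 -0.0313  0.0866] [0.037  0.0297 0.0122]
```

View pics/s5.png

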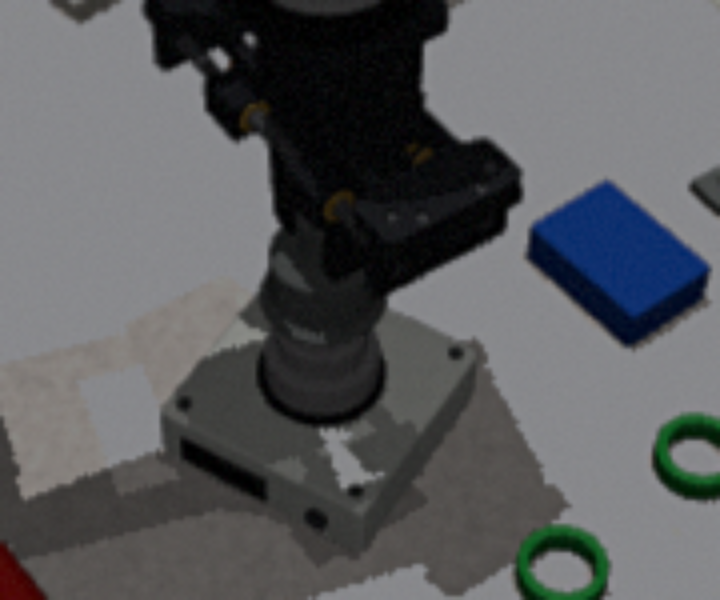

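The cover is upright over the post at (320,300), with both rings stacked below at (325,370). I press down.

Emit:
send_rows(motion=[{"offset": [0, 0, 2], "angular": [0, 0, 0], "hand": 1}, {"offset": [0, 0, 1.5], "angular": [0, 0, 0], "hand": 1}, {"offset": [0, 0, 1.5], "angular": [0, 0, 0], "hand": 1}, {"offset": [0, 0, 1], "angular": [0, 0, 0], "hand": 1}, {"offset": [0, 0, 0], "angular": [0, 0, 0], "hand": 1}], squeeze=60)

```text
t: 18.38
tool_pos: [0.5534, -0.0228, 0.1429]
tool_rot: [0.001, -0.0, 1.0, 0.0]
contact_force: [0.5, 1.5, 4.8]
grip_width: 0.278
```

Emit:
send_rows(motion=[{"offset": [0, 0, 1], "angular": [0, 0, 0], "hand": 1}, {"offset": [0, 0, 1], "angular": [0, 0, 0], "hand": 1}, {"offset": [0, 0, 1], "angular": [0, 0, 0], "hand": 1}, {"offset": [0, 0, 0], "angular": [0, 0, 0], "hand": 1}])

```text
t: 18.72
tool_pos: [0.5539, -0.0227, 0.1411]
tool_rot: [0.002, -0.0, 1.0, -0.0]
contact_force: [-0.6, 2.9, 11.0]
grip_width: 0.274
```

Emit:
send_rows(motion=[{"offset": [0, 0, 1], "angular": [0, 0, 0], "hand": 1}, {"offset": [0, 0, 1], "angular": [0, 0, 0], "hand": 1}, {"offset": [0, 0, 1], "angular": [0, 0, 0], "hand": 1}, {"offset": [0, 0, 0], "angular": [0, 0, 0], "hand": 1}])

```text
t: 19.05
tool_pos: [0.5532, -0.0226, 0.1369]
tool_rot: [0.001, -0.0, 1.0, 0.0]
contact_force: [1.0, 3.3, 3.2]
grip_width: 0.278
```

The push peaked near 11 N at about 102 mm and has dropped to 3 N. I continue down.

Emit:
send_rows(motion=[{"offset": [0, 0, 1.5], "angular": [0, 0, 0], "hand": 1}, {"offset": [0, 0, 1.5], "angular": [0, 0, 0], "hand": 1}, {"offset": [0, 0, 1], "angular": [0, 0, 0], "hand": 1}, {"offset": [0, 0, 0], "angular": [0, 0, 0], "hand": 1}])

```text
t: 19.38
tool_pos: [0.5524, -0.0229, 0.131]
tool_rot: [-0.001, -0.0, 1.0, 0.0]
contact_force: [1.5, 1.8, -8.0]
grip_width: 0.277
```

Emit:
send_rows(motion=[{"offset": [0, 0, 1.5], "angular": [0, 0, 0], "hand": 1}, {"offset": [0, 0, 1.5], "angular": [0, 0, 0], "hand": 1}, {"offset": [0, 0, 1], "angular": [0, 0, 0], "hand": 1}, {"offset": [0, 0, 0], "angular": [0, 0, 0], "hand": 1}])

```text
t: 19.72
tool_pos: [0.553, -0.0232, 0.1284]
tool_rot: [0.0, -0.0, 1.0, -0.0]
contact_force: [-0.4, -0.2, -1.3]
grip_width: 0.282
```

Emit:
send_rows(motion=[{"offset": [0, 0, 1], "angular": [0, 0, 0], "hand": 1}, {"offset": [0, 0, 1], "angular": [0, 0, 0], "hand": 1}, {"offset": [0, 0, 0], "angular": [0, 0, 0], "hand": 1}, {"offset": [0, 0, 0], "angular": [0, 0, 0], "hand": 1}])

```text
t: 20.05
tool_pos: [0.5532, -0.0232, 0.1271]
tool_rot: [0.001, -0.0, 1.0, -0.0]
contact_force: [-1.2, -0.3, 6.5]
grip_width: 0.279
```

Emit:
send_rows(motion=[{"offset": [0, 0, 1.2], "angular": [0, 0, 0], "hand": 1}, {"offset": [0, 0, 0], "angular": [0, 0, 0], "hand": 1}, {"offset": [0, 0, 0], "angular": [0, 0, 0], "hand": 1}, {"offset": [0, 0, 0], "angular": [0, 0, 0], "hand": 1}])

```text
t: 20.38
tool_pos: [0.5533, -0.0232, 0.1262]
tool_rot: [0.001, -0.0, 1.0, -0.0]
contact_force: [-1.8, -0.0, 8.7]
grip_width: 0.282
```

```bash
python3 - <<'E'
from h import *
im,P,c,t=look("w6",0,0)
for a,b in((.086,.097),(.115,.127)):
    q=P[(P[...,2]>a)&(P[...,2]<b)&(np.hypot(P[...,0]-.553,P[...,1]+.0226)<.036)]
    if len(q)>8:x0,x1=np.percentile(q,[1,99],axis=0);print(a,len(q),((x0+x1)/2).round(4),(x1-x0).round(4),np.median(q[:,2]))
im,d,c=cam("side");cv2.imwrite("pics/s6.png",cv2.resize(im[150:300,230:410,::-1],(720,600)))
F=[]
for i in range(6): imaging.read_camera("top");s=robot.get_state();F.append(np.r_[s["contact_force"],s["tool_pos"][2]*1000])
print(np.round(F,1))
E
```

```text
20.38 [ 0.5533 -0.0232  0.1262] [-1.8 -0.   8.7] 0.282
0.086 2314 [ 0.539  -0.023   0.0926] [0.0332 0.0596 0.0074] 0.0910194884750464
0.115 4326 [ 0.5492 -0.0231  0.121 ] [0.0437 0.044  0.0113] 0.12104131433023625
[[ -1.    0.    8.7 126.2]
 [ -1.3   0.5   8.7 126.2]
 [ -1.4   0.6   7.7 126.2]
 [ -1.5  -0.6   8.4 126.2]
 [ -1.6  -0.3   7.1 126.2]
 [ -3.   -0.6   8.  126.2]]
```

View pics/s6.png

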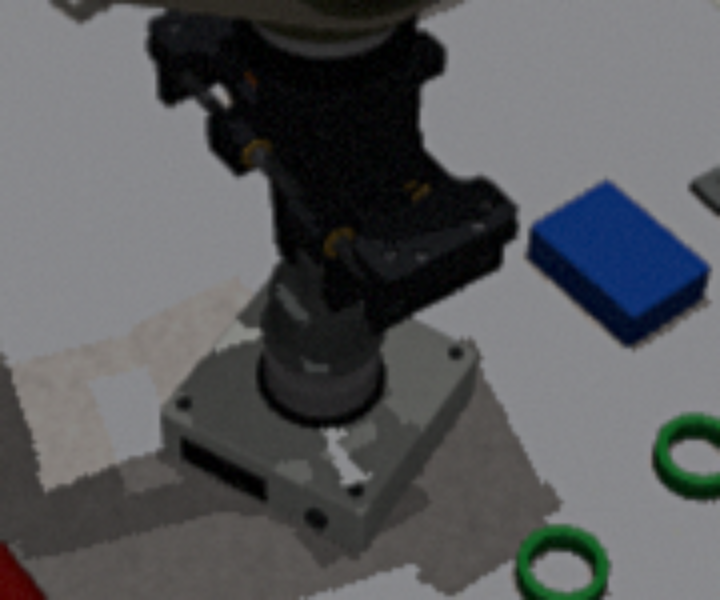

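The cover's rim is now down on the rings at (320,350). The push holds at about 8 N, and the rim top at 91 mm puts the underside near 87 mm, so the seat is squeezed about 2 mm. I hand in.

```bash
python3 -c "
from h import *
print(workorder.job_done());s=robot.get_state();print(s['t'],s['contact_force'],s['tool_pos'])"
```

```text
the job is handed in; nothing more can be done
None
the job is handed in; nothing more can be done
```

The drive hub is back together and I handed the job in at about 21 s, with the arm still gripping the knob and pressing down. I threaded the bush onto the seat first, then the collar, then snapped the cover on.

- **Rings:** each met firm contact at its home height and then showed centred on the post in the top view. The bush's top read about 73 mm and the collar's about 88 mm, against a nominal 73 and 89.
- **Snap:** the push peaked at about 11 N with the cover's underside near 102 mm. It then fell away and turned into an 8 N pull as the catches took the cover down.
- **Final press:** the force held at 7 to 9 N, about 8 N on average. The cover's rim top read 91 mm, so its underside is near 87 mm and the seat is squeezed about 2 mm.
- **Other things:** I did not touch the green rings or anything else on the bench, though I did not re-measure their positions at the end.

None of my checks failed or disagreed. The state reading I asked for after handing in was refused, so the final figures are from just before.

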